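# Load the analyser rack in reverse order

### The arm

A 7-joint arm with a two-finger parallel gripper is mounted at the origin on the work surface. World frame = base frame: x ahead of the robot, y to its left, z up, the work surface at z = 0. Lengths are in m, angles in degrees, forces in N, time in s.
With the tool pointing down it reaches from about 0.4 to 0.925 m from the base axis. Payload 5.6 kg.
Tool frame: the origin (TCP) lies midway between the tips of the shut fingers; the grasp point (between the pads) lies 19 mm behind it; z points along the fingers, x is the direction in which the jaws open and shut, and the axes are right-handed (so a half turn about z gives the same grasp; the last joint's range is limited). The gripper opens to 85 mm and grips with 20 to 120 N. Pads are 22 mm wide; open, the fingers measure 114 mm over their backs; the gripper's body (76 mm by 85 mm) begins 54 mm behind the grasp point. The pads swing forward as they close: fully open they stand 13 mm farther back than shut.
Start: joints at [-71.906, 26.786, -0.665, 91.828, 0.344, 61.387, -3.226], TCP at [0.228, 0.609, 0.231] pointing down, gripper open.
Joint ranges: [-144.91, 144.91], [-17.63, 115.5], [-89.93, 88.59], [15.96, 139.68], [-74.01, 254.01], [8.47, 105.57], [-167.45, 167.45]. Speed limits (degrees/s): [147.25, 147.25, 180, 180, 180, 180, 180].

### API

Orientations are given as [roll, pitch, yaw] about the fixed x, y, z axes, in that order (R = Rz(yaw) Ry(pitch) Rx(roll)).
In Python, from bench import arm gives the robot as it stands.
- The arm moves only by the shell command python3 -m crank 'ROWS'. ROWS is a JSON object of lists of equal length, an entry for each row: "rot": the turn, a rotation vector about the tool's x, y, z in degrees, a list of three; "offset": the shift along the tool's x, y, z in mm, a list of three; "fingers": the opening, from 0 (shut) to 1 (fully open). In form: {"rot": [[ax, ay, az], ...], "offset": [[dx, dy, dz], ...], "fingers": [fingers, ...]}. A call has 1 to 12 rows; each row shifts and turns the commanded pose from where the row before left it, along the tool's axes as they then stand; what a row does not reach is not made up. A row lasts 1/8 s, in which the tool goes at most 62.5 mm and 10.7 degrees, less where a joint would pass 70% of its speed; a pose out of reach is approached as far as the arm can. A call is refused whole if a number of a shift passes 62.5 or a number of a turn 10.7, either way. A call with a gripper value outside its range is refused whole. The fingers move at their own pace and stop on an object; the grip force is fixed at half the most. Time passes only in rows, so rows that do not move let the fingers close. It gives the time, the measured TCP pose, the force and the opening at its end, in the units of the state.
- arm.read_state(): the state, without advancing time (a new reading comes with each control period).
- arm.snapshot(name): name is "scene" or "top" or "wrist"; returns the picture (480x640x3 uint8, red, green, blue); there is no depth.
- arm.calibration(name): a dict with "mtx" (3x3 intrinsics, pixels), "R" (3x3) and "t" (3): a world point X has camera coordinates R X + t; the wrist camera has in their place "mount" (4x4, takes a point from camera to tool coordinates, whose origin is the TCP and whose axes are the tool frame's). Camera axes: x right, y down, z forward; pixel columns grow to the right and rows downward; lengths in m; the calibration is good to about 2 mm. A picture is of the moment at which its call begins: read the wrist's pose just before it. calibration takes no time and is no camera call.
- arm.sign_off(): hands the job in, once; it reports no verdict.
The state is a dict: "clock": time; "q": joint angles; "joint_velocities": joint speeds; "joint_efforts": joint torques, N m; "eef_pos": TCP position; "orientation": TCP orientation; "ft_force": force on the tool from outside, world axes, zero at the start; "ft_torque": the same for the moment, N m; "width": finger opening in m.
Only numpy, scipy, OpenCV 4.12 (cv2) and the standard library are available. Lean on these libraries where they do the work, as an engineer would, in place of code of your own. Each camera call takes 0.05 s, during which the arm holds its last target.

### The job

The four steel sample vessels from the reactor stand in a row in the black seats of the transport rack. Move them into the four compartments of the empty white analyser rack in the reverse order, counting in both racks from the end with the wire carrying loop: the vessel nearest the loop goes into the compartment farthest from the loop, the second into the third, and so on. Keep every vessel upright, set it down gently rather than dropping it, and leave all four standing flat in their compartments, released and still.

Things in the scene. Friction and masses are not known exactly. Their poses are not given: they have to be found in the camera images.
- cylinder_mid (a point): slim stainless sample cylinder with sloping shoulder and narrow round cap: 76 mm tall, body 34 mm in diameter up to 50 mm, cap 20 mm in diameter on top. Loose and standing upright, 0.30 kg give or take a third. The point is on its axis, half-way up (38 mm above its underside); z is its axis, pointing up. It can be gripped round at this height.
- cup_lidded_mid (a point): stout steel sample cup with a flat, wide dark screw lid: 60 mm tall, 44 mm in diameter up to 44 mm, lid 45 mm in diameter above. Loose and standing upright, 0.34 kg give or take a third. The point is on its axis, half-way up (30 mm above its underside); z is its axis, pointing up. It can be gripped round at this height.
- flanged_mid (a point): flat-topped steel flanged cell: foot flange 46 mm in diameter and 10 mm thick, above it a straight round body 38 mm in diameter, its flat top with a ring of six dark bolt heads round a black centre; 62 mm tall. Loose and standing upright, 0.32 kg give or take a third. The point is on its axis, half-way up (31 mm above its underside); z is its axis, pointing up. It can be gripped round at this height.
- valve_mid (a point): steel valve vessel: foot 44 mm in diameter and 12 mm high, above it a stem 27 mm in diameter from 15 to 52 mm, and on top a straight cross-bar 30 mm long, 9 mm wide (along its x axis); 66 mm tall. Loose and standing upright, 0.26 kg give or take a third. The point is on its axis, half-way up (33 mm above its underside); z is its axis, pointing up. It can be gripped round at this height.
- seat_cylinder: square black plastic seat, fixed on the transport rack, 62 mm square outside, 56 mm inside, rim 10 mm high, floor 3 mm thick; the vessel of that name stands in it at the start. All four seats look the same. It stays put, so it still marks that vessel's starting place later. Origin: centre of its underside, on the plate.
- seat_cup_lidded: square black plastic seat, fixed on the transport rack, 62 mm square outside, 56 mm inside, rim 10 mm high, floor 3 mm thick; the vessel of that name stands in it at the start. All four seats look the same. It stays put, so it still marks that vessel's starting place later. Origin: centre of its underside, on the plate.
- seat_flanged: square black plastic seat, fixed on the transport rack, 62 mm square outside, 56 mm inside, rim 10 mm high, floor 3 mm thick; the vessel of that name stands in it at the start. All four seats look the same. It stays put, so it still marks that vessel's starting place later. Origin: centre of its underside, on the plate.
- seat_valve: square black plastic seat, fixed on the transport rack, 62 mm square outside, 56 mm inside, rim 10 mm high, floor 3 mm thick; the vessel of that name stands in it at the start. All four seats look the same. It stays put, so it still marks that vessel's starting place later. Origin: centre of its underside, on the plate.
- transport_rack: transport rack, fixed: aluminium plate 80 mm (x) by 270 mm (y), 4 mm thick, on which the four black seats stand in a row along y, at y = +97.5, +32.5, -32.5 and -97.5 mm. An upright steel wire carrying loop, 46 mm high, stands beyond its +y end, at y = +145 mm. Origin: centre of the plate's underside, on the bench; z up.
- analyser_rack: analyser rack, fixed: white plastic rack 70 mm (x) by 265 mm (y) with four open compartments in a row along y, centred at x = 0 and y = +97.5, +32.5, -32.5 and -97.5 mm, each 60 mm square inside; walls 5 mm thick, 13 mm high, floor 5 mm thick. Empty at the start. An upright steel wire carrying loop, 46 mm high, stands beyond its +y end, at y = +142 mm. Origin: centre of its underside, on the bench; z up.
There are look-alikes about, which are no part of the job. Leave any pink look-alike of the seat_flanged alone. Leave any red look-alike of the part that bears flanged_mid alone.

How it is judged (in metres and radians):
At the end, for the whole second after the job is handed in: All four vessels stand in the analyser rack in reverse order (k-th from the loop before, k-th from the other end now): upright within 6 degrees, flat on the compartment floor within 6 mm, within 16 mm of the compartment centre in rack x and y, and still (((y of seat_cylinder in the frame of transport_rack between 0.0775 and 0.1175 m and y of cylinder_mid in the frame of analyser_rack between -0.1135 and -0.0815 m) or (y of seat_cylinder in the frame of transport_rack between 0.0125 and 0.0525 m and y of cylinder_mid in the frame of analyser_rack between -0.0485 and -0.0165 m) or (y of seat_cylinder in the frame of transport_rack between -0.0525 and -0.0125 m and y of cylinder_mid in the frame of analyser_rack between 0.0165 and 0.0485 m) or (y of seat_cylinder in the frame of transport_rack between -0.1175 and -0.0775 m and y of cylinder_mid in the frame of analyser_rack between 0.0815 and 0.1135 m)) and x of cylinder_mid in the frame of analyser_rack between -0.016 and 0.016 m and z of cylinder_mid in the frame of analyser_rack between 0.037 and 0.049 m and angle between each of cylinder_mid, cup_lidded_mid, flanged_mid, valve_mid's own z axis and vertical below 0.1 rad and linear speed of each of cylinder, cup_lidded, flanged, valve below 0.02 m/s and ((y of seat_cup_lidded in the frame of transport_rack between 0.0775 and 0.1175 m and y of cup_lidded_mid in the frame of analyser_rack between -0.1135 and -0.0815 m) or (y of seat_cup_lidded in the frame of transport_rack between 0.0125 and 0.0525 m and y of cup_lidded_mid in the frame of analyser_rack between -0.0485 and -0.0165 m) or (y of seat_cup_lidded in the frame of transport_rack between -0.0525 and -0.0125 m and y of cup_lidded_mid in the frame of analyser_rack between 0.0165 and 0.0485 m) or (y of seat_cup_lidded in the frame of transport_rack between -0.1175 and -0.0775 m and y of cup_lidded_mid in the frame of analyser_rack between 0.0815 and 0.1135 m)) and x of cup_lidded_mid in the frame of analyser_rack between -0.016 and 0.016 m and z of cup_lidded_mid in the frame of analyser_rack between 0.029 and 0.041 m and ((y of seat_flanged in the frame of transport_rack between 0.0775 and 0.1175 m and y of flanged_mid in the frame of analyser_rack between -0.1135 and -0.0815 m) or (y of seat_flanged in the frame of transport_rack between 0.0125 and 0.0525 m and y of flanged_mid in the frame of analyser_rack between -0.0485 and -0.0165 m) or (y of seat_flanged in the frame of transport_rack between -0.0525 and -0.0125 m and y of flanged_mid in the frame of analyser_rack between 0.0165 and 0.0485 m) or (y of seat_flanged in the frame of transport_rack between -0.1175 and -0.0775 m and y of flanged_mid in the frame of analyser_rack between 0.0815 and 0.1135 m)) and x of flanged_mid in the frame of analyser_rack between -0.016 and 0.016 m and z of flanged_mid in the frame of analyser_rack between 0.03 and 0.042 m and ((y of seat_valve in the frame of transport_rack between 0.0775 and 0.1175 m and y of valve_mid in the frame of analyser_rack between -0.1135 and -0.0815 m) or (y of seat_valve in the frame of transport_rack between 0.0125 and 0.0525 m and y of valve_mid in the frame of analyser_rack between -0.0485 and -0.0165 m) or (y of seat_valve in the frame of transport_rack between -0.0525 and -0.0125 m and y of valve_mid in the frame of analyser_rack between 0.0165 and 0.0485 m) or (y of seat_valve in the frame of transport_rack between -0.1175 and -0.0775 m and y of valve_mid in the frame of analyser_rack between 0.0815 and 0.1135 m)) and x of valve_mid in the frame of analyser_rack between -0.016 and 0.016 m and z of valve_mid in the frame of analyser_rack between 0.032 and 0.044 m); the robot touches nothing.
It fails at once if a vessel tips by more than 35 degrees (angle between any of cylinder_mid, cup_lidded_mid, flanged_mid, valve_mid's own z axis and vertical above 0.61 rad).
It fails at once if a vessel is let go or tossed more than about 40 mm above where it stands ((height (world z) of cylinder_mid above 0.085 m and contact force between the fingers and cylinder below 0.02 N) or (height (world z) of cup_lidded_mid above 0.077 m and contact force between the fingers and cup_lidded below 0.02 N) or (height (world z) of flanged_mid above 0.078 m and contact force between the fingers and flanged below 0.02 N) or (height (world z) of valve_mid above 0.08 m and contact force between the fingers and valve below 0.02 N)).
It also fails if it takes over 99 s, if anything falls off the work surface, if the arm or the gripper's body presses on something with over 40 N, if the wrist force passes 120 N, or if a joint passes its speed limit or range.

## Working session

There is one attempt and no reset: what is moved stays moved. The work goes in short steps, Python scripts to look and compute and a shell command to move; the robot and the scene stay as the last step left them, time stands still between calls to the robot, and variables do not carry over. Pictures are saved under pics/ and viewed, and the job is handed in when it is done.

```bash
ls; mkdir -p pics
python3 - <<'E'
from bench import arm
import cv2
s=arm.read_state(); print(s)
for n in ("scene","top","wrist"):
    im=arm.snapshot(n); cv2.imwrite(f"pics/{n}0.png",im[:,:,::-1]); print(n,arm.calibration(n))
E
```

```text
pics
{'clock': 0.0, 'q': array([-71.9054666 ,  26.83655454,  -0.66438032,  91.88030967,
         0.34491693,  61.38647853,  -3.22554946]), 'joint_velocities': array([ 0.01665682,  0.02544716, -0.05334934,  0.00292922, -0.04783135,
        0.08333242, -0.03723823]), 'joint_efforts': array([-2.37591485e-04, -5.32366598e+01,  2.14975944e-02, -2.51311058e+01,
        1.15017095e-02,  7.47279322e-03,  1.39521777e-05]), 'eef_pos': array([0.22813328, 0.60806157, 0.23033646]), 'orientation': array([1.79991729e+02, 1.01055759e-01, 6.94384555e+01]), 'ft_force': array([ 0.22735812,  0.39868881, -0.39191251]), 'ft_torque': array([-0.04369106, -0.01875605,  0.0546235 ]), 'width': 0.08524209267874025}
scene {'mtx': array([[462.45383598,   0.        , 318.18428763],
       [  0.        , 462.45383598, 241.18869498],
       [  0.        ,   0.        ,   1.        ]]), 'R': array([[ 0.40928153,  0.91238566,  0.00640589],
       [ 0.73345378, -0.32482326, -0.59710586],
       [-0.54271004,  0.24908282, -0.80213687]]), 't': array([-0.13240012, -0.34044622,  1.31940202])}
top {'mtx': array([[443.484924
[... 160 characters left out ...]
8, -0.99974104,  0.02196936],
       [-0.98816845,  0.00249398, -0.15335219],
       [ 0.15325769, -0.0226192 , -0.98792735]]), 't': array([-0.06266436,  0.49431089,  0.82207873])}
wrist {'mtx': array([[356.22184249,   0.        , 323.20792318],
       [  0.        , 356.22184249, 236.64522242],
       [  0.        ,   0.        ,   1.        ]]), 'mount': array([[ 9.99999605e-01,  2.39326156e-04, -8.55472118e-04,
        -3.42225981e-04],
       [ 4.86892669e-05,  9.46809786e-01,  3.21793765e-01,
        -8.38152081e-02],
       [ 8.86983037e-04, -3.21793680e-01,  9.46809400e-01,
        -1.42335328e-01],
       [ 0.00000000e+00,  0.00000000e+00,  0.00000000e+00,
         1.00000000e+00]])}
```

View pics/scene0.png

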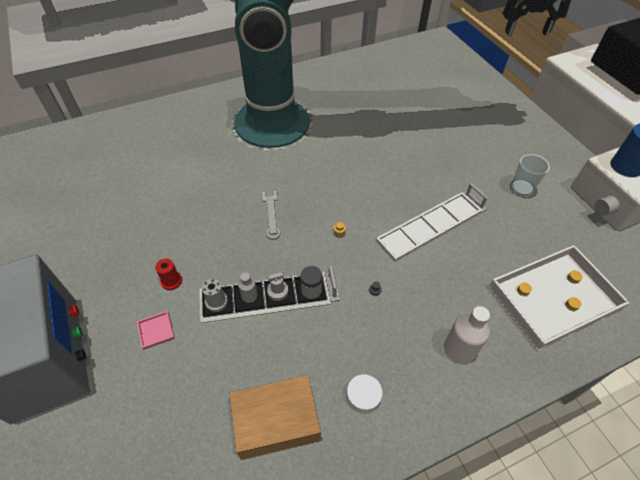

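View pics/top0.png

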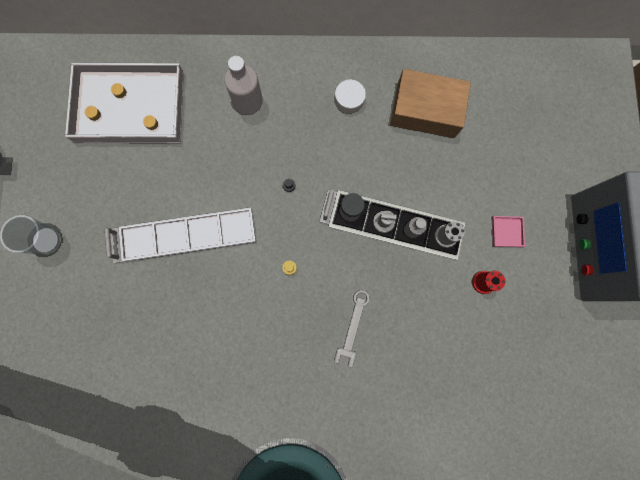

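View pics/wrist0.png

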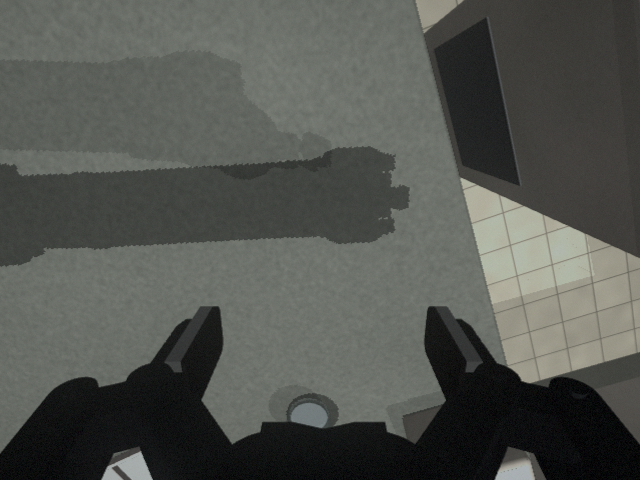

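The row along the transport rack in "top", from the loop at (328,207), is: lidded cup (352,207), valve (385,220), cylinder (418,226), flanged (453,235). Look-alikes are the red flanged cell (489,282) and the pink seat (508,232). The white rack's loop is at (112,243). Next I'll check this in an enlarged crop.

Run:
```python
import cv2
im=cv2.imread("pics/top0.png")
cv2.imwrite("pics/c1.png",cv2.resize(im[180:270,310:475],None,fx=4.8,fy=4.8,interpolation=cv2.INTER_CUBIC))
cv2.imwrite("pics/c2.png",cv2.resize(im[200:270,100:260],None,fx=5,fy=5,interpolation=cv2.INTER_CUBIC))
```

```text
(no output)
```

View pics/c1.png

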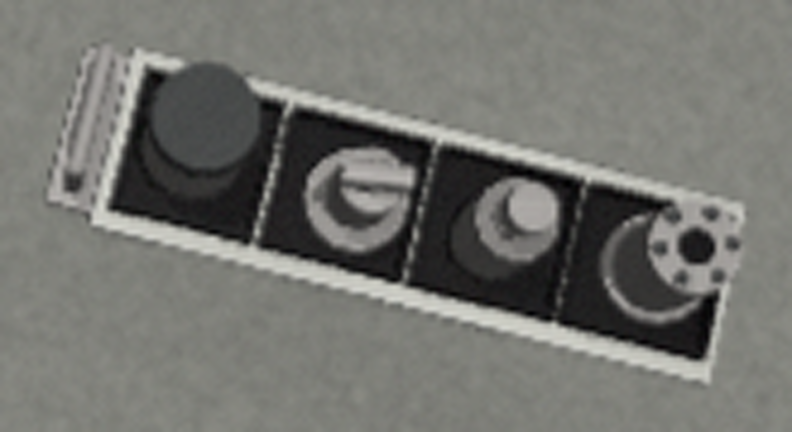

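View pics/c2.png

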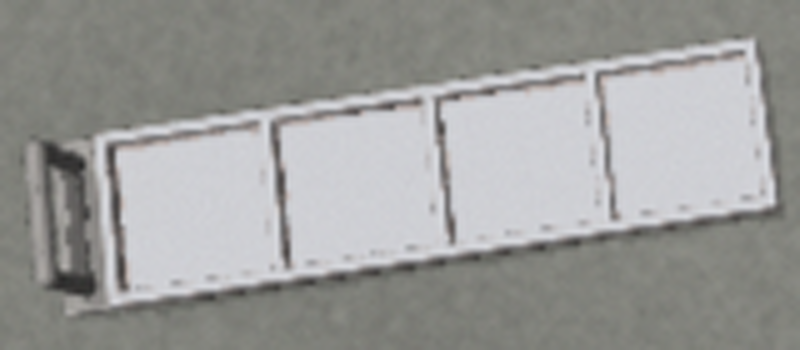

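```bash
cat > h.py <<'E'
import numpy as np
from bench import arm
from scipy.spatial.transform import Rotation as Ro
from scipy.optimize import least_squares
def ray(n,uv,z,pose=None):
    c=arm.calibration(n); d=np.linalg.inv(c["mtx"])@np.r_[uv,1]
    if n=="wrist":
        p,o=pose; Rt=Ro.from_euler("xyz",o,degrees=True).as_matrix(); M=np.array(c["mount"])
        d=Rt@M[:3,:3]@d; C=Rt@M[:3,3]+p
    else:
        R=np.array(c["R"]); C=-R.T@c["t"]; d=R.T@d
    return C+d*(z-C[2])/d[2]
def fitrack(P,L):
    # P world xy, L local xy
    def f(v):
        c,s=np.cos(v[2]),np.sin(v[2]); return ((L@np.array([[c,s],[-s,c]])+v[:2])-P).ravel()
    r=least_squares(f,[*P.mean(0),0.0]); return r.x,r.fun
E
python3 - <<'E'
from h import *
np.set_printoptions(precision=4,suppress=True)
f=lambda a,z:np.array([ray("top",np.array(p)/4.8+[310,180],z)[:2] for p in a])
g=lambda a,z:np.array([ray("top",np.array(p)/5+[100,200],z)[:2] for p in a])
P=f([(137,48),(744,204),(709,382),(93,222)],.004)
L=np.array([(40,135),(40,-135),(-40,-135),(-40,135)])/1e3
v,e=fitrack(P,L);print("T",v[:2],np.degrees(v[2]),e)
c,s=np.cos(v[2]),np.sin(v[2]);R=np.array([[c,-s],[s,c]])
for y in(.0975,.0325,-.0325,-.0975):print(v[:2]+R@[0,y])
for n,p,z in(("cup",(206,115),.067),("valvefoot",(357,198),.019),("bar",(378,180),.073),("barends",(342,180),.073),("b2",(418,180),.073),("cyl",(532,205),.083),("fl",(697,247),.069)):
    print(n,f([p],z))
for zz in(.013,.018):
    P=g([(97,135),(754,38),(776,207),(105,302)],zz)
    L=np.array([(35,132.5),(35,-132.5),(-35,-132.5),(-35,132.5)])/1e3
    v,e=fitrack(P,L);print("A",v[:2],np.degrees(v[2]),e)
    c,s=np.cos(v[2]),np.sin(v[2]);R=np.array([[c,-s],[s,c]])
    for y in(.0975,.0325,-.0325,-.0975):print(v[:2]+R@[0,y])
E
```

```text
T [ 0.5265 -0.2203] -14.829685665843195 [ 0.001   0.0008  0.0004 -0.002  -0.0008 -0.0006 -0.0006  0.0017]
[ 0.5515 -0.1261]
[ 0.5349 -0.1889]
[ 0.5182 -0.2517]
[ 0.5016 -0.3146]
cup [[ 0.5546 -0.1239]]
valvefoot [[ 0.5303 -0.1911]]
bar [[ 0.527  -0.1905]]
barends [[ 0.527  -0.1764]]
b2 [[ 0.527  -0.2063]]
cyl [[ 0.515  -0.2483]]
fl [[ 0.5007 -0.3165]]
A [0.5064 0.2025] 8.243514660084953 [ 0.0014  0.002   0.0002 -0.0007 -0.0003 -0.0007 -0.0012 -0.0007]
[0.4924 0.299 ]
[0.5017 0.2347]
[0.511  0.1704]
[0.5204 0.106 ]
A [0.5056 0.2011] 8.243517635928752 [ 0.0014  0.0028  0.0005 -0.0014 -0.0004 -0.0015 -0.0015  0.0001]
[0.4916 0.2976]
[0.5009 0.2333]
[0.5102 0.169 ]
[0.5195 0.1046]
```

Confirmed: four seats as listed; transport loop at left of cup, white rack's loop at its left end. Next I write a planner helper, then hover over the white rack to check it with the wrist camera on the way.

```bash
cat >> h.py <<'E'
def plan(tgt,yaw,n,start=None):
    """straight plan in n rows; yaw change spread over rows; prints rows"""
    s=arm.read_state()
    p,y0=(np.array(s["eef_pos"]),s["orientation"][2]) if start is None else (np.array(start[:3]),start[3])
    d=(np.array(tgt)-p)*1e3; dy=(yaw-y0+180)%360-180
    offs=[]
    for i in range(n):
        a=np.radians(y0+dy*i/n); c,sn=np.cos(a),np.sin(a)
        w=d/n
        offs.append([round(c*w[0]+sn*w[1],1),round(sn*w[0]-c*w[1],1),round(-w[2],1)])
    print("from",np.round(p,4),round(y0,2),"d",d.round(1),"rotz/row",round(-dy/n,2)); print(offs)
E
python3 - <<'E'
from h import *
plan([.515,.13,.231],8.2,11)
E
```

```text
from [0.2281 0.6082 0.2306] 69.44 d [ 2.869e+02 -4.782e+02  4.000e-01] rotz/row 5.57
[[np.float64(-31.5), np.float64(39.7), np.float64(-0.0)], [np.float64(-27.5), np.float64(42.6), np.float64(-0.0)], [np.float64(-23.3), np.float64(45.0), np.float64(-0.0)], [np.float64(-18.8), np.float64(47.1), np.float64(-0.0)], [np.float64(-14.2), np.float64(48.7), np.float64(-0.0)], [np.float64(-9.4), np.float64(49.8), np.float64(-0.0)], [np.float64(-4.5), np.float64(50.5), np.float64(-0.0)], [np.float64(0.4), np.float64(50.7), np.float64(-0.0)], [np.float64(5.3), np.float64(50.4), np.float64(-0.0)], [np.float64(10.2), np.float64(49.7), np.float64(-0.0)], [np.float64(15.0), np.float64(48.4), np.float64(-0.0)]]
```

```bash
sed -i 's/    print("from"/    offs=[[float(v) for v in o] for o in offs]\n    print("from"/' h.py
python3 -m crank '{"rot":[[0,0,5.6],[0,0,5.6],[0,0,5.6],[0,0,5.6],[0,0,5.6],[0,0,5.6],[0,0,5.6],[0,0,5.6],[0,0,5.6],[0,0,5.6],[0,0,5.6],[0,0,0]],"offset":[[-31,40,0],[-27,43,0],[-23,45,0],[-19,47,0],[-14,49,0],[-9,50,0],[-4,50,0],[0,51,0],[5,50,0],[10,50,0],[15,48,0],[0,0,0]],"fingers":[1,1,1,1,1,1,1,1,1,1,1,1]}'
python3 - <<'E'
from h import *
import cv2
s=arm.read_state(); print(s["eef_pos"],s["orientation"],s["clock"])
im=arm.snapshot("wrist"); cv2.imwrite("pics/w1.png",im[:,:,::-1])
E
```

```text
clock: 1.65
eef_pos: [0.5164, 0.1264, 0.2314]
orientation: [179.9, -0.0, 7.4]
ft_force: [-0.3, 0.8, -0.8]
width: 0.0851
[0.51638565 0.12644649 0.23136426] [ 1.79891192e+02 -4.24828177e-02  7.38117233e+00] 1.65
```

View pics/w1.png

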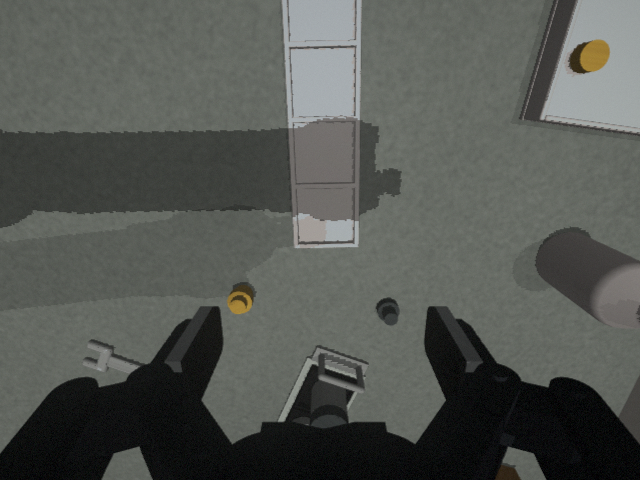

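The wrist view shows the white rack (x 283–361, near end at row ~247) and, below, the cup in the transport rack. I'll project the fitted rack into it and compare.

Run:
```python
import cv2
im=cv2.imread("pics/w1.png")
cv2.imwrite("pics/c3.png",cv2.resize(im[0:260,250:400],None,fx=2.3,fy=2.3,interpolation=cv2.INTER_CUBIC))
c=im[225:260,280:370]
cv2.imwrite("pics/c4.png",cv2.resize(c,None,fx=8,fy=8,interpolation=cv2.INTER_CUBIC))
c=im[30:60,270:370]
cv2.imwrite("pics/c5.png",cv2.resize(c,None,fx=8,fy=8,interpolation=cv2.INTER_CUBIC))
```

```text
(no output)
```

View pics/c4.png

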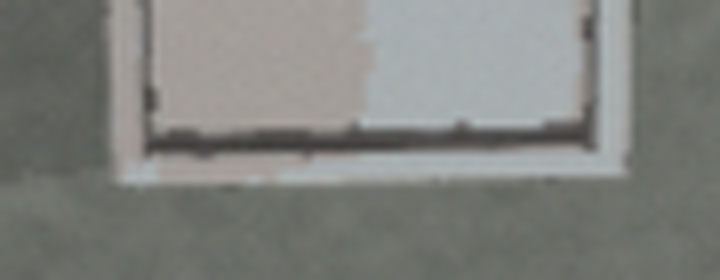

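View pics/c5.png

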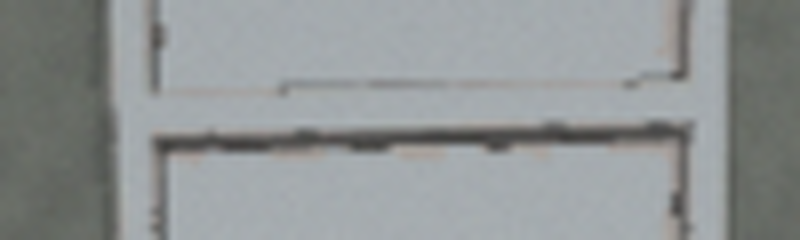

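Run:
```python
from h import *
np.set_printoptions(precision=4,suppress=True)
pose=(np.array([0.51638565,0.12644649,0.23136426]),[179.891,-.0425,7.381])
P=np.array([ray("wrist",np.array(u,float),.013,pose)[:2] for u in[(294.4,248.1),(358.5,247),(284.1,44),(361,43.5)]])
L=np.array([(-35,-132.5),(35,-132.5),(-35,65),(35,65)])/1e3
v,e=fitrack(P,L);print("A",v[:2],np.degrees(v[2]),e)
c,s=np.cos(v[2]),np.sin(v[2]);R=np.array([[c,-s],[s,c]])
for y in(.0975,.0325,-.0325,-.0975):print(v[:2]+R@[0,y])
print(ray("wrist",np.array([0,0]),0,pose))
plan([.553,-.125,.15],-14.8,7)
```

```text
A [0.506 0.205] 8.514238496709273 [-0.0003 -0.0006  0.0003 -0.0004 -0.0002 -0.      0.0003  0.001 ]
[0.4916 0.3014]
[0.5012 0.2371]
[0.5108 0.1728]
[0.5204 0.1085]
[0.2028 0.2684 0.    ]
from [0.5152 0.1291 0.2311] 7.64 d [  37.8 -254.1  -81.1] rotz/row 3.21
[[0.5, 36.7, 11.6], [2.6, 36.6, 11.6], [4.6, 36.4, 11.6], [6.6, 36.1, 11.6], [8.7, 35.7, 11.6], [10.6, 35.1, 11.6], [12.6, 34.5, 11.6]]
```

```bash
python3 -m crank '{"rot":[[0,0,3.2],[0,0,3.2],[0,0,3.2],[0,0,3.2],[0,0,3.2],[0,0,3.2],[0,0,3.2],[0,0,0],[0,0,0]],"offset":[[0,37,11],[3,37,11],[5,36,11],[7,36,11],[9,36,11],[10,35,11],[12,35,11],[0,0,0],[0,0,0]],"fingers":[1,1,1,1,1,1,1,1,1]}'
python3 - <<'E'
from h import *
import cv2
s=arm.read_state(); print(s["eef_pos"],s["orientation"],s["clock"])
im=arm.snapshot("wrist"); cv2.imwrite("pics/w2.png",im[:,:,::-1])
E
```

```text
clock: 2.82
eef_pos: [0.5533, -0.1218, 0.154]
orientation: [-179.9, 0.1, -14.4]
ft_force: [-0.3, 0.7, -0.9]
width: 0.0855
[ 0.5533231  -0.12178749  0.15403214] [-1.79935500e+02  5.27487278e-02 -1.44006158e+01] 2.825
```

View pics/w2.png

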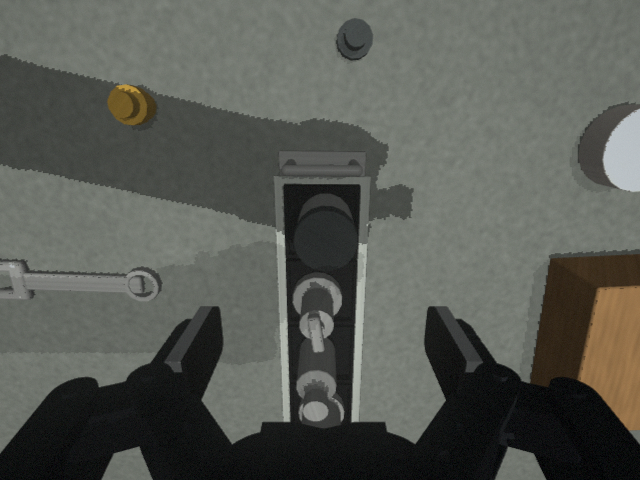

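The wrist view shows lid (325,236), valve foot (317,297), valve bar (317,331), cylinder cap (314,411) and plate corners (275,178) and (369,178).

Run:
```python
from h import *
np.set_printoptions(precision=4,suppress=True)
pose=(np.array([0.5533231,-0.12178749,0.15403214]),[-179.9355,.0527,-14.4006])
for n,u,z in(("lid",(325,236),.067),("foot",(317,297),.019),("cap",(314,411),.083),("cL",(275,178),.004),("cR",(369,178),.004)):
    print(n,ray("wrist",np.array(u,float),z,pose))
v=np.array([.5265,-.2203]);a=np.radians(-14.83);R=np.array([[np.cos(a),-np.sin(a)],[np.sin(a),np.cos(a)]])
print(v+R@[-.04,.135],v+R@[.04,.135])
```

```text
lid [ 0.5547 -0.117   0.067 ]
foot [ 0.5302 -0.1854  0.019 ]
cap [ 0.5133 -0.2455  0.083 ]
cL [ 0.5223 -0.0787  0.004 ]
cR [ 0.5971 -0.0979  0.004 ]
[ 0.5224 -0.0796] [ 0.5997 -0.1   ]
```

Run:
```python
from h import *
plan([.5547,-.121,.018],-14.8,4)
```

```text
from [ 0.5535 -0.1215  0.1542] -14.37 d [   1.2    0.5 -136.2] rotz/row 0.11
[[0.3, -0.2, 34.1], [0.3, -0.2, 34.1], [0.3, -0.2, 34.1], [0.3, -0.2, 34.1]]
```

```bash
python3 -m crank '{"rot":[[0,0,0.4],[0,0,0],[0,0,0],[0,0,0],[0,0,0],[0,0,0]],"offset":[[1,-1,30],[0,0,40],[0,0,40],[0,0,20],[0,0,6],[0,0,0]],"fingers":[1,1,1,1,1,1]}'
python3 -m crank '{"rot":[[0,0,0],[0,0,0],[0,0,0],[0,0,0],[0,0,0],[0,0,0]],"offset":[[0,0,0],[0,0,0],[0,0,0],[0,0,0],[0,0,0],[0,0,0]],"fingers":[0,0,0,0,0,0]}'
python3 - <<'E'
from h import *
import cv2
s=arm.read_state(); print(s["width"])
im=arm.snapshot("wrist"); cv2.imwrite("pics/w3.png",im[:,:,::-1])
E
```

```text
clock: 3.62
eef_pos: [0.5552, -0.1229, 0.0191]
orientation: [-180.0, -0.1, -14.9]
ft_force: [1.1, -0.4, 0.2]
width: 0.0859
clock: 4.38
eef_pos: [0.5549, -0.1231, 0.0193]
orientation: [-180.0, -0.1, -15.0]
ft_force: [-2.3, 0.3, 5.7]
width: 0.0427
0.042668954143998544
```

View pics/w3.png

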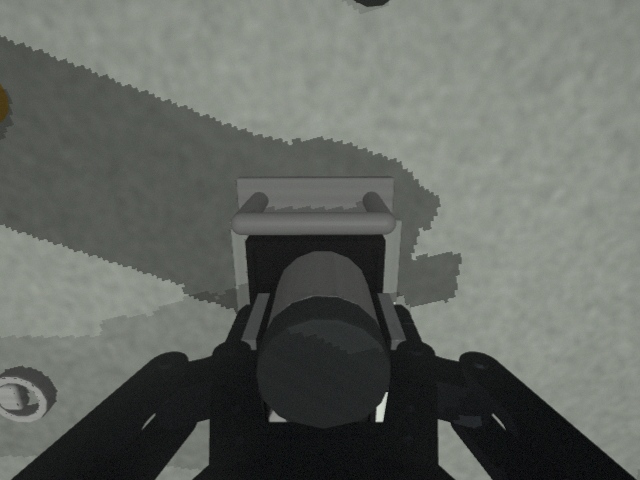

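Run:
```python
from h import *
s=arm.read_state();pose=(s["eef_pos"],s["orientation"])
print(pose,ray("wrist",np.array([323,362.]),.067,pose))
S=[*s["eef_pos"],s["orientation"][2]]
plan([.535,-.01,.115],-4,4,[S[0],S[1],.115,S[3]])
plan([.5204,.107,.115],8.35,4,[.535,-.01,.115,-4])
```

```text
(array([ 0.55491922, -0.12311874,  0.01931996]), array([-1.79960701e+02, -5.58962468e-02, -1.49587617e+01])) [ 0.55601495 -0.11500758  0.067     ]
from [ 0.5549 -0.1231  0.115 ] -14.96 d [-19.9 113.1   0. ] rotz/row -2.74
[[-12.1, -26.0, -0.0], [-10.9, -26.6, -0.0], [-9.6, -27.1, -0.0], [-8.3, -27.5, -0.0]]
from [ 0.535 -0.01   0.115] -4 d [-14.6 117.    0. ] rotz/row -3.09
[[-5.7, -28.9, -0.0], [-4.1, -29.2, -0.0], [-2.5, -29.4, -0.0], [-1.0, -29.5, -0.0]]
```

Run:
```python
from h import *
s=arm.read_state();pose=(s["eef_pos"],s["orientation"])
a=np.radians(-14.8);R=np.array([[np.cos(a),-np.sin(a)],[np.sin(a),np.cos(a)]])
for n,u,z in(("base back",(322,252),.009),("lid back",(322,298),.067),("lid front",(322,426),.067),("lid L",(257,362),.06),("lid R",(390,362),.06),("plate edge",(318,233),.004),("loop base",(318,179),.004)):
    w=ray("wrist",np.array(u,float),z,pose);print(n,w.round(4),"tool-ish",(R.T@(w[:2]-s["eef_pos"][:2])).round(4),"rack",(R.T@(w[:2]-[.5265,-.2203])).round(4))
```

```text
base back [ 0.5595 -0.1003  0.009 ] tool-ish [-0.0014  0.0232] rack [0.0012 0.1244]
lid back [ 0.5616 -0.0928  0.067 ] tool-ish [-0.0012  0.031 ] rack [0.0014 0.1323]
lid front [ 0.5489 -0.1404  0.067 ] tool-ish [-0.0014 -0.0182] rack [0.0012 0.083 ]
lid L [ 0.5328 -0.1145  0.06  ] tool-ish [-0.0236  0.0027] rack [-0.021   0.1039]
lid R [ 0.5768 -0.1263  0.06  ] tool-ish [0.0219 0.0025] rack [0.0246 0.1038]
plate edge [ 0.5596 -0.0926  0.004 ] tool-ish [-0.0033  0.0307] rack [-0.0006  0.1319]
loop base [ 0.5662 -0.0683  0.004 ] tool-ish [-0.0031  0.0559] rack [-0.0004  0.1571]
```

```bash
python3 -m crank '{"rot":[[0,0,0],[0,0,0],[0,0,0],[0,0,-2.9],[0,0,-2.9],[0,0,-2.9],[0,0,-2.9],[0,0,-2.9],[0,0,-2.9],[0,0,-2.9],[0,0,-2.9],[0,0,0]],"offset":[[0,0,-15],[0,0,-35],[0,0,-30],[-12,-26,-15],[-11,-27,0],[-10,-27,0],[-8,-27,0],[-6,-28,0],[-4,-29,0],[-3,-29,0],[-1,-28,0],[0,0,0]],"fingers":[0,0,0,0,0,0,0,0,0,0,0,0]}'
python3 - <<'E'
from h import *
import cv2
s=arm.read_state(); print(s["width"])
plan([.520,.105,.0183],8.35,1)
im=arm.snapshot("wrist"); cv2.imwrite("pics/w4.png",im[:,:,::-1])
E
```

```text
clock: 5.92
eef_pos: [0.5173, 0.1063, 0.1137]
orientation: [-179.9, 0.0, 8.5]
ft_force: [-0.7, 0.2, -3.6]
width: 0.0429
0.04289951510664499
from [0.5173 0.1063 0.1137] 8.49 d [  2.7  -1.3 -95.4] rotz/row 0.14
[[2.5, 1.7, 95.4]]
```

View pics/w4.png

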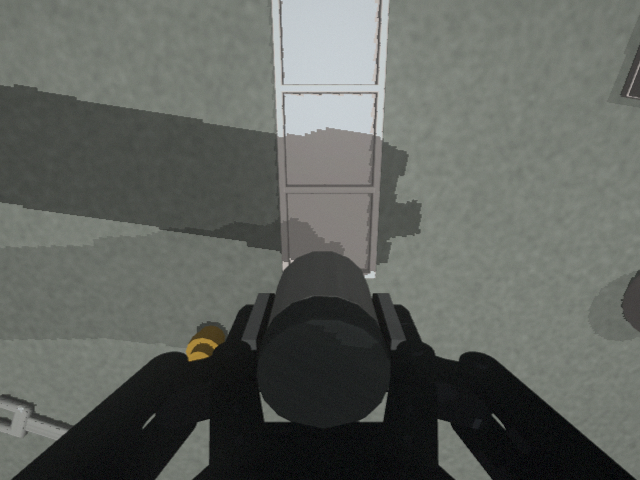

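Run:
```python
from h import *
pose=(np.array([.5173,.1063,.1137]),[-179.9,0,8.5])
P=np.array([ray("wrist",np.array(u,float),.013,pose)[:2] for u in[(279.5,189),(380,189),(276,89.5),(384,89),(375,277)]])
L=np.array([(-35,-65),(35,-65),(-35,0),(35,0),(35,-132.5)])/1e3
v,e=fitrack(P,L);print("A",v[:2],np.degrees(v[2]),e)
c,s=np.cos(v[2]),np.sin(v[2]);R=np.array([[c,-s],[s,c]])
for y in(.0975,.0325,-.0325,-.0975):print((v[:2]+R@[0,y]).round(4))
```

```text
A [0.50566983 0.2054078 ] 8.567667756072522 [-0.00049871 -0.00047278  0.00018386 -0.00029236 -0.00107829  0.00090457
  0.00066307  0.00095862  0.00073007 -0.00109805]
[0.4911 0.3018]
[0.5008 0.2375]
[0.5105 0.1733]
[0.5202 0.109 ]
```

```bash
python3 -m crank '{"rot":[[0,0,0],[0,0,0],[0,0,0],[0,0,0],[0,0,0],[0,0,0],[0,0,0]],"offset":[[2.5,0.5,15],[0,0,30],[0,0,26],[0,0,14],[0,0,7],[0,0,3],[0,0,0]],"fingers":[0,0,0,0,0,0,0]}'
```

```text
clock: 6.85
eef_pos: [0.521, 0.1036, 0.0187]
orientation: [-180.0, -0.1, 8.2]
ft_force: [0.9, 0.0, -3.8]
width: 0.0429
```

```bash
python3 -m crank '{"rot":[[0,0,0],[0,0,0],[0,0,0]],"offset":[[-1,-2.5,0],[0,0,1],[0,0,0]],"fingers":[0,0,0]}'
```

```text
clock: 7.22
eef_pos: [0.5192, 0.1061, 0.0175]
orientation: [-180.0, -0.0, 8.3]
ft_force: [-0.6, -0.2, -2.0]
width: 0.0427
```

```bash
python3 -m crank '{"rot":[[0,0,0],[0,0,0],[0,0,0],[0,0,0],[0,0,0],[0,0,0],[0,0,0],[0,0,0],[0,0,0]],"offset":[[0,0,0.5],[0,0,0],[0,0,0],[0,0,0],[0,0,0],[0,0,0],[0,0,-20],[0,0,-45],[0,0,-45]],"fingers":[0,0.7,0.7,1,1,1,1,1,1]}'
python3 - <<'E'
from h import *
import cv2
s=arm.read_state();
im=arm.snapshot("wrist"); cv2.imwrite("pics/w5.png",im[:,:,::-1])
im=arm.snapshot("top"); cv2.imwrite("pics/t5.png",cv2.resize(im[180:290,100:260,::-1],None,fx=5,fy=5,interpolation=cv2.INTER_CUBIC))
plan([.53,-.04,.125],-3,6); 
plan([.5315,-.1895,.125],-14.8,6,[.53,-.04,.125,-3])
E
```

```text
clock: 8.35
eef_pos: [0.5189, 0.1057, 0.1277]
orientation: [180.0, 0.0, 8.2]
ft_force: [0.6, 0.9, 0.4]
width: 0.0854
from [0.5223 0.1065 0.1312] 8.22 d [   7.7 -146.5   -6.2] rotz/row 1.87
[[-2.2, 24.3, 1.0], [-1.4, 24.4, 1.0], [-0.6, 24.4, 1.0], [0.2, 24.4, 1.0], [1.0, 24.4, 1.0], [1.8, 24.4, 1.0]]
from [ 0.53  -0.04   0.125] -3 d [   1.5 -149.5    0. ] rotz/row 1.97
[[1.6, 24.9, -0.0], [2.4, 24.8, -0.0], [3.3, 24.7, -0.0], [4.1, 24.6, -0.0], [4.9, 24.4, -0.0], [5.8, 24.2, -0.0]]
```

View pics/w5.png

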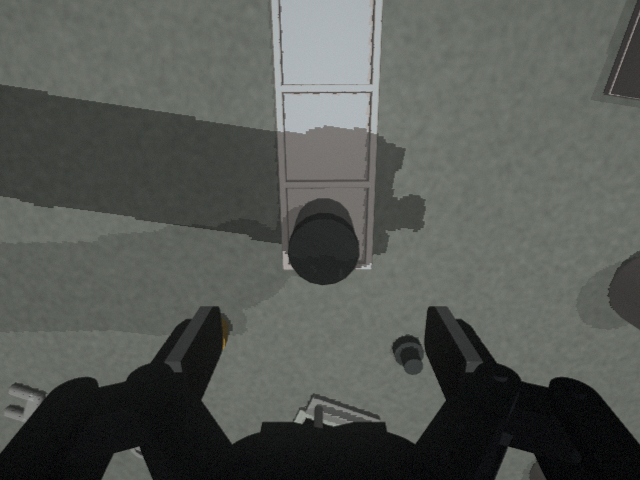

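View pics/t5.png

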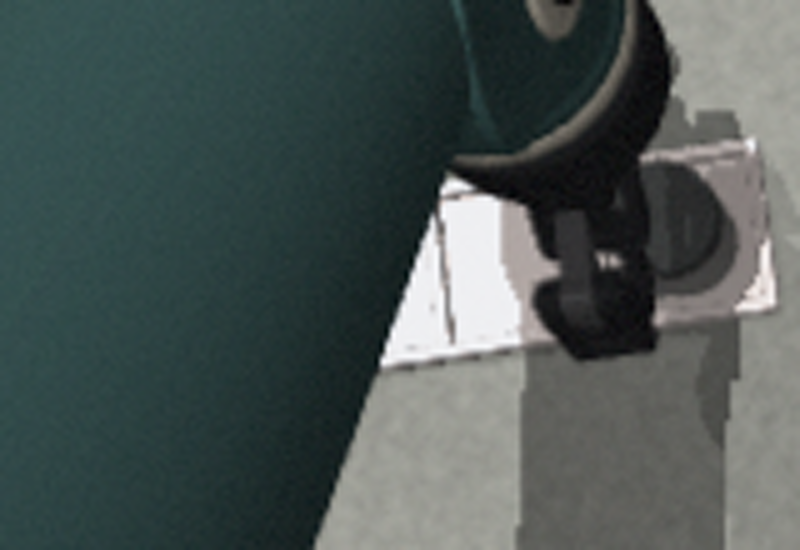

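Cup is standing in the end compartment (base arc at row 199, divider at row 188). Now the valve.

```bash
python3 -m crank '{"rot":[[0,0,2],[0,0,2],[0,0,2],[0,0,2],[0,0,2],[0,0,2],[0,0,2],[0,0,2],[0,0,2],[0,0,2],[0,0,3],[0,0,0]],"offset":[[-2,24,0],[-1,25,0],[0,24,0],[0,25,0],[1,24,0],[2,25,0],[2,25,0],[2,25,0],[3,25,0],[4,24,0],[5,25,0],[5,24,0]],"fingers":[1,1,1,1,1,1,1,1,1,1,1,1]}'
python3 - <<'E'
from h import *
import cv2
plan([.530,-.1895,.022],-14.8,1)
im=arm.snapshot("wrist"); cv2.imwrite("pics/w6.png",im[:,:,::-1])
plan([.530,-.1895,.022],-14.8,1)
E
```

```text
clock: 9.95
eef_pos: [0.5249, -0.1925, 0.1266]
orientation: [180.0, 0.0, -14.9]
ft_force: [-0.1, -0.1, -0.2]
width: 0.0852
from [ 0.5249 -0.1925  0.1266] -14.87 d [   5.1    3.  -104.6] rotz/row -0.07
[[4.1, -4.3, 104.6]]
from [ 0.5243 -0.1966  0.1271] -15.09 d [   5.7    7.1 -105.1] rotz/row -0.29
[[3.6, -8.4, 105.1]]
```

View pics/w6.png

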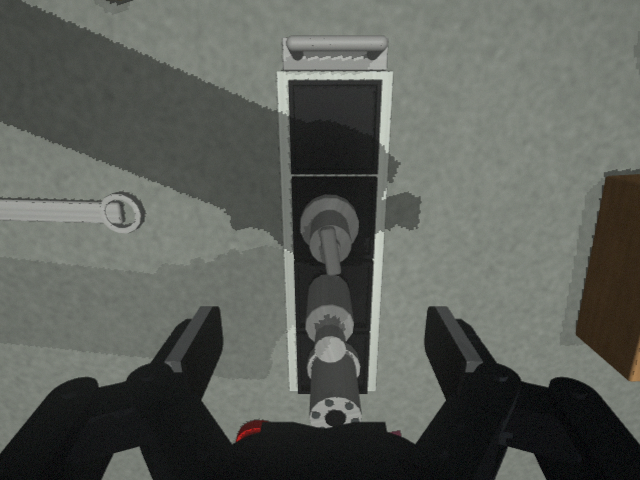

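Run:
```python
from h import *
pose=(np.array([.5247,-.194,.1268]),[180,0,-14.95])
for n,u,z in(("foot",(329,224),.017),("cornL",(278,72),.004),("cornR",(393,72),.004),("cap",(329,350),.083),("fl",(335,412),.069),("div",(335,176),.014)):
    print(n,ray("wrist",np.array(u,float),z,pose).round(4))
```

```text
foot [ 0.5296 -0.1885  0.017 ]
cornL [ 0.5226 -0.0791  0.004 ]
cornR [ 0.5981 -0.0993  0.004 ]
cap [ 0.5131 -0.2478  0.083 ]
fl [ 0.5015 -0.3097  0.069 ]
div [ 0.5426 -0.1558  0.014 ]
```

```bash
python3 -m crank '{"rot":[[0,0,0],[0,0,0],[0,0,0],[0,0,0],[0,0,0],[0,0,0]],"offset":[[3.5,-8,10],[0,0,35],[0,0,35],[0,0,20],[0,0,5],[0,0,0]],"fingers":[1,1,1,1,1,1]}'
```

```text
clock: 10.75
eef_pos: [0.5311, -0.1837, 0.0221]
orientation: [-180.0, -0.0, -14.7]
ft_force: [0.3, 0.6, 0.5]
width: 0.0851
```

```bash
python3 -m crank '{"rot":[[0,0,0],[0,0,0]],"offset":[[0,5,0],[0,0,0]],"fingers":[1,1]}'
```

```text
clock: 11.0
eef_pos: [0.5299, -0.1895, 0.0228]
orientation: [180.0, -0.1, -14.8]
ft_force: [0.2, 0.5, 1.0]
width: 0.0856
```

```bash
python3 -m crank '{"rot":[[0,0,0],[0,0,0],[0,0,0],[0,0,0],[0,0,0],[0,0,0],[0,0,0]],"offset":[[0,0,0],[0,0,0],[0,0,0],[0,0,0],[0,0,0],[0,0,0],[0,0,0]],"fingers":[0,0,0,0,0,0,0]}'
python3 - <<'E'
from h import *
import cv2
s=arm.read_state();print(s["width"],s["eef_pos"])
im=arm.snapshot("wrist"); cv2.imwrite("pics/w7.png",im[:,:,::-1])
S=[*s["eef_pos"],s["orientation"][2]]
plan([.5107,.172,.1],8.35,12,S)
E
```

```text
clock: 11.88
eef_pos: [0.5297, -0.1887, 0.022]
orientation: [-180.0, -0.0, -14.8]
ft_force: [0.5, 0.7, 4.2]
width: 0.0256
0.02557897586787174 [ 0.52974612 -0.18871293  0.02204309]
from [ 0.5297 -0.1887  0.022 ] -14.76 d [-19.  360.7  78. ] rotz/row -1.93
[[-9.2, -28.7, -6.5], [-8.2, -29.0, -6.5], [-7.2, -29.2, -6.5], [-6.3, -29.4, -6.5], [-5.3, -29.6, -6.5], [-4.3, -29.8, -6.5], [-3.3, -29.9, -6.5], [-2.3, -30.0, -6.5], [-1.2, -30.1, -6.5], [-0.2, -30.1, -6.5], [0.8, -30.1, -6.5], [1.8, -30.0, -6.5]]
```

View pics/w7.png

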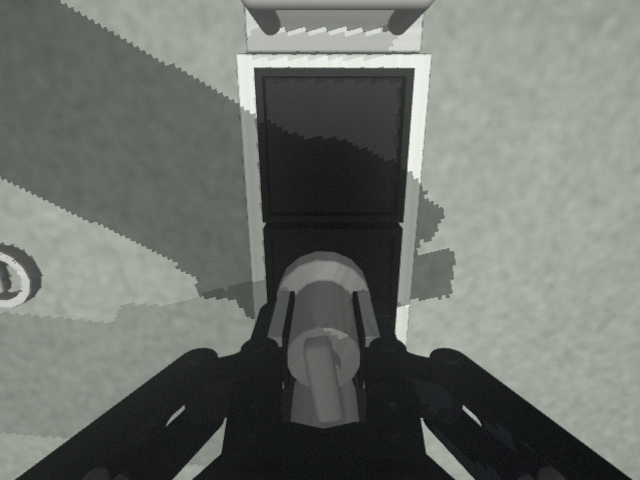

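```bash
python3 -m crank '{"rot":[[0,0,0],[0,0,0],[0,0,0],[0,0,-2.6],[0,0,-2.6],[0,0,-2.6],[0,0,-2.6],[0,0,-2.6],[0,0,-2.6],[0,0,-2.6],[0,0,-2.6],[0,0,-2.3]],"offset":[[0,0,-15],[0,0,-35],[0,0,-30],[-12,-38,-10],[-11,-39,0],[-9,-39,0],[-7,-39,0],[-6,-40,0],[-4,-40,0],[-2,-40,0],[0,-40,0],[1,-40,0]],"fingers":[0,0,0,0,0,0,0,0,0,0,0,0]}'
python3 -m crank '{"rot":[[0,0,0],[0,0,0]],"offset":[[0,0,0],[0,0,0]],"fingers":[0,0]}'
python3 - <<'E'
from h import *
import cv2
s=arm.read_state();print(s["width"],s["eef_pos"])
im=arm.snapshot("wrist"); cv2.imwrite("pics/w8.png",im[:,:,::-1])
plan([.5107,.172,.021],8.4,1)
E
```

```text
clock: 13.42
eef_pos: [0.5059, 0.1722, 0.1121]
orientation: [180.0, 0.0, 8.4]
ft_force: [1.5, 0.2, -1.6]
width: 0.0256
clock: 13.68
eef_pos: [0.5061, 0.1705, 0.1119]
orientation: [180.0, 0.0, 8.3]
ft_force: [0.5, -0.3, -1.4]
width: 0.0258
0.02575345352085892 [0.50609379 0.17051548 0.11189362]
from [0.5063 0.17   0.1119] 8.24 d [  4.4   2.  -90.9] rotz/row -0.16
[[4.6, -1.4, 90.9]]
```

View pics/w8.png

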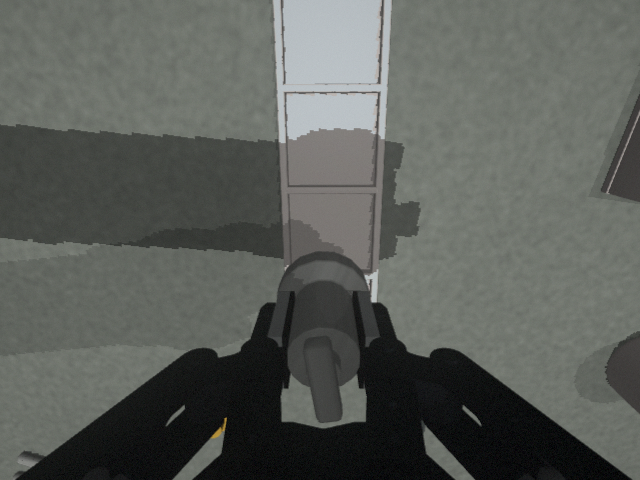

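```bash
python3 -m crank '{"rot":[[0,0,0],[0,0,0],[0,0,0],[0,0,0],[0,0,0],[0,0,0],[0,0,0],[0,0,0]],"offset":[[4.5,-1.5,15],[0,0,30],[0,0,25],[0,0,12],[0,0,6],[0,0,2],[0,0,0],[0,0,0]],"fingers":[0,0,0,0,0,0,0,0]}'
```

```text
clock: 14.72
eef_pos: [0.5111, 0.1737, 0.0224]
orientation: [-180.0, -0.1, 8.3]
ft_force: [0.6, -1.2, -1.8]
width: 0.0254
```

```bash
python3 -m crank '{"rot":[[0,0,0],[0,0,0],[0,0,0]],"offset":[[0,1,1.5],[0,0,0.5],[0,0,0]],"fingers":[0,0,0]}'
```

```text
clock: 15.1
eef_pos: [0.5109, 0.1724, 0.02]
orientation: [-180.0, -0.0, 8.3]
ft_force: [-0.5, -0.2, 2.5]
width: 0.0257
```

```bash
python3 -m crank '{"rot":[[0,0,0],[0,0,0],[0,0,0],[0,0,0],[0,0,0],[0,0,0],[0,0,0],[0,0,0],[0,0,0]],"offset":[[0,0,0],[0,0,0],[0,0,0],[0,0,0],[0,0,0],[0,0,0],[0,0,-20],[0,0,-45],[0,0,-45]],"fingers":[0.5,0.5,0.7,1,1,1,1,1,1]}'
python3 - <<'E'
from h import *
import cv2
s=arm.read_state()
im=arm.snapshot("wrist"); cv2.imwrite("pics/w9.png",im[:,:,::-1])
plan([.514,-.2475,.13],-14.8,11)
E
```

```text
clock: 16.23
eef_pos: [0.5105, 0.1722, 0.1307]
orientation: [180.0, 0.0, 8.3]
ft_force: [0.5, 0.2, -0.5]
width: 0.0853
from [0.514  0.1732 0.1364] 8.29 d [  -0.  -420.7   -6.4] rotz/row 2.1
[[-5.5, 37.8, 0.6], [-4.1, 38.0, 0.6], [-2.7, 38.2, 0.6], [-1.3, 38.2, 0.6], [0.1, 38.2, 0.6], [1.5, 38.2, 0.6], [2.9, 38.1, 0.6], [4.3, 38.0, 0.6], [5.7, 37.8, 0.6], [7.0, 37.6, 0.6], [8.4, 37.3, 0.6]]
```

View pics/w9.png

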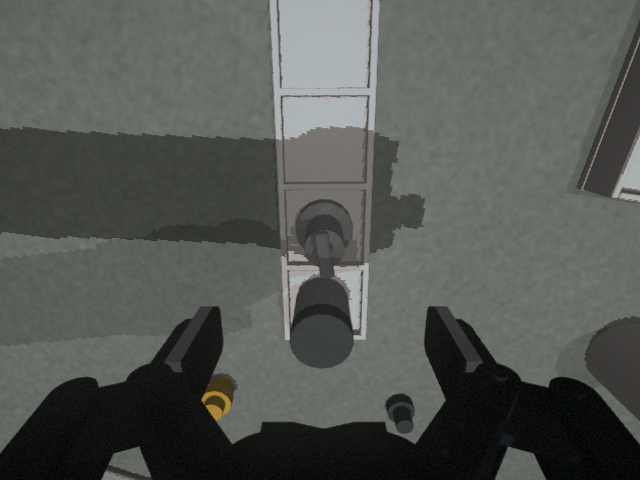

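Valve stands centred in its compartment (foot at (324,225)). Now the cylinder.

```bash
python3 -m crank '{"rot":[[0,0,2.1],[0,0,2.1],[0,0,2.1],[0,0,2.1],[0,0,2.1],[0,0,2.1],[0,0,2.1],[0,0,2.1],[0,0,2.1],[0,0,2.1],[0,0,2.1],[0,0,0]],"offset":[[-5,38,0],[-4,38,0],[-3,38,0],[-1,38,0],[0,38,0],[2,38,0],[3,38,0],[4,38,0],[6,38,0],[7,38,0],[9,37,0],[0,0,0]],"fingers":[1,1,1,1,1,1,1,1,1,1,1,1]}'
python3 -m crank '{"rot":[[0,0,0],[0,0,0]],"offset":[[0,0,0],[0,0,0]],"fingers":[1,1]}'
python3 - <<'E'
from h import *
import cv2
s=arm.read_state();print(s["eef_pos"],s["orientation"])
im=arm.snapshot("wrist"); cv2.imwrite("pics/w10.png",im[:,:,::-1])
plan([.514,-.2475,.027],-14.8,1)
E
```

```text
clock: 17.77
eef_pos: [0.5122, -0.2515, 0.1299]
orientation: [179.9, -0.1, -15.1]
ft_force: [0.3, 0.3, -0.1]
width: 0.0853
clock: 18.02
eef_pos: [0.5132, -0.2461, 0.1296]
orientation: [-179.9, 0.0, -14.6]
ft_force: [0.4, -0.2, 0.1]
width: 0.0855
[ 0.51324686 -0.2461475   0.12955731] [-1.79946048e+02  2.70134926e-02 -1.46359238e+01]
from [ 0.5133 -0.2462  0.1297] -14.64 d [   0.7   -1.3 -102.7] rotz/row 0.16
[[1.0, 1.0, 102.7]]
```

View pics/w10.png

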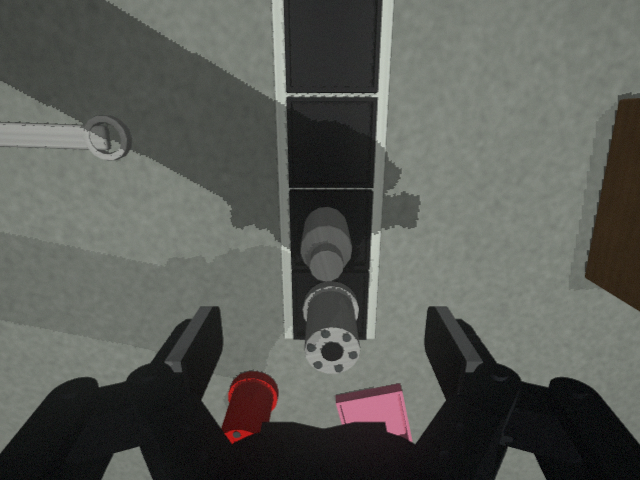

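Run:
```python
from h import *
pose=(np.array([.5132,-.2461,.1296]),[-179.95,0,-14.64])
for n,u,z in(("cap",(326,265),.083),("fl",(332,351),.069),("cyl base back",(325,208),.009)):
    print(n,ray("wrist",np.array(u,float),z,pose).round(4))
```

```text
cap [ 0.5141 -0.2453  0.083 ]
fl [ 0.5008 -0.3132  0.069 ]
cyl base back [ 0.5176 -0.2306  0.009 ]
```

```bash
python3 -m crank '{"rot":[[0,0,0],[0,0,0],[0,0,0],[0,0,0],[0,0,0],[0,0,0],[0,0,0]],"offset":[[1,1,10],[0,0,35],[0,0,33],[0,0,18],[0,0,6],[0,0,0],[0,0,0]],"fingers":[1,1,1,1,1,1,1]}'
```

```text
clock: 18.95
eef_pos: [0.5145, -0.2493, 0.0288]
orientation: [180.0, -0.1, -14.8]
ft_force: [-0.1, 0.6, 0.0]
width: 0.0853
```

```bash
python3 -m crank '{"rot":[[0,0,0],[0,0,0],[0,0,0],[0,0,0],[0,0,0],[0,0,0],[0,0,0],[0,0,0]],"offset":[[0,-2,1],[0,0,0],[0,0,0],[0,0,0],[0,0,0],[0,0,0],[0,0,0],[0,0,0]],"fingers":[1,0,0,0,0,0,0,0]}'
python3 - <<'E'
from h import *
import cv2
s=arm.read_state();print(s["width"],s["eef_pos"])
im=arm.snapshot("wrist"); cv2.imwrite("pics/w11.png",im[:,:,::-1])
plan([.5015,.2365,s["eef_pos"][2]],8.4,11)
E
```

```text
clock: 19.95
eef_pos: [0.5145, -0.2471, 0.0272]
orientation: [-180.0, -0.0, -14.8]
ft_force: [0.4, 0.6, 5.1]
width: 0.0326
0.03255456887034697 [ 0.5145253  -0.2471487   0.02716105]
from [ 0.5145 -0.2472  0.0272] -14.76 d [-13.  483.7  -0. ] rotz/row -2.11
[[-12.4, -42.2, 0.0], [-10.8, -42.6, 0.0], [-9.2, -43.0, 0.0], [-7.6, -43.3, 0.0], [-6.0, -43.6, 0.0], [-4.4, -43.8, 0.0], [-2.8, -43.9, 0.0], [-1.2, -44.0, 0.0], [0.4, -44.0, 0.0], [2.0, -43.9, 0.0], [3.6, -43.8, 0.0]]
```

View pics/w11.png

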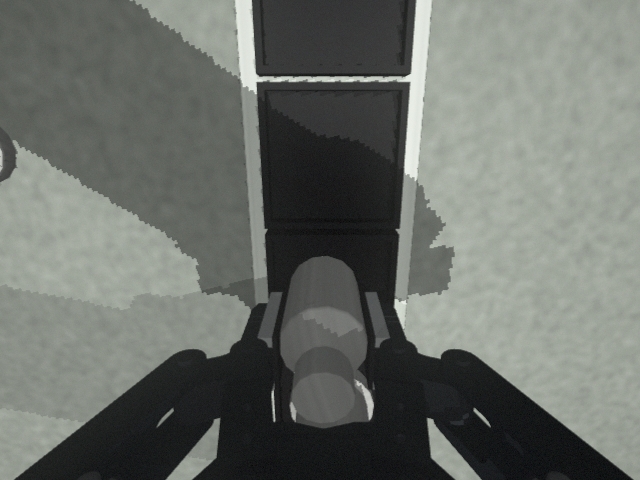

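```bash
python3 -m crank '{"rot":[[0,0,0],[0,0,0],[0,0,0],[0,0,-2.1],[0,0,-2.1],[0,0,-2.1],[0,0,-2.1],[0,0,-2.1],[0,0,-2.1],[0,0,-2.1],[0,0,-2.1],[0,0,-2.1]],"offset":[[0,0,-15],[0,0,-35],[0,0,-35],[-12,-42,-15],[-11,-43,0],[-9,-43,0],[-8,-43,0],[-6,-44,0],[-4,-44,0],[-3,-44,0],[-1,-44,0],[0,-44,0]],"fingers":[0,0,0,0,0,0,0,0,0,0,0,0]}'
python3 -m crank '{"rot":[[0,0,-2.1],[0,0,-2.1],[0,0,0],[0,0,0],[0,0,0]],"offset":[[2,-44,0],[4,-43,0],[0,0,0],[0,0,0],[0,0,0]],"fingers":[0,0,0,0,0]}'
python3 - <<'E'
from h import *
import cv2
s=arm.read_state();print(s["width"],s["eef_pos"])
im=arm.snapshot("wrist"); cv2.imwrite("pics/w12.png",im[:,:,::-1])
plan([.5015,.2365,.0262],8.4,1)
E
```

```text
clock: 21.5
eef_pos: [0.5033, 0.1504, 0.1271]
orientation: [180.0, 0.0, 4.2]
ft_force: [0.6, 0.0, -3.0]
width: 0.0325
clock: 22.12
eef_pos: [0.502, 0.2348, 0.1268]
orientation: [180.0, 0.0, 8.2]
ft_force: [0.1, 0.8, -3.0]
width: 0.0321
0.03210036574753194 [0.50199488 0.23484812 0.12683535]
from [0.5021 0.235  0.1269] 8.21 d [  -0.6    1.5 -100.7] rotz/row -0.19
[[-0.4, -1.6, 100.7]]
```

View pics/w12.png

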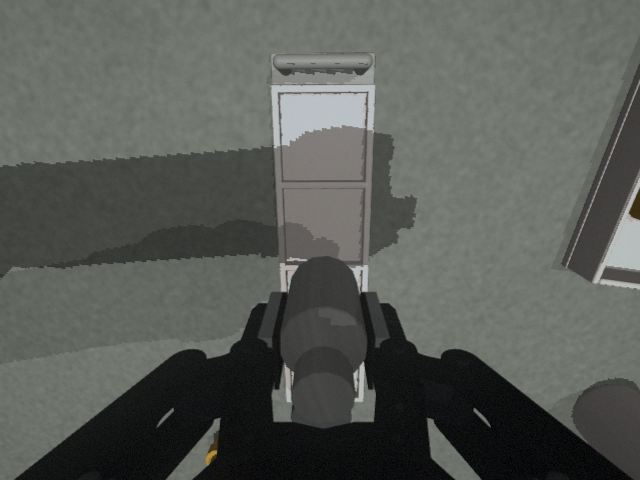

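Run:
```python
from h import *
pose=(np.array([.502,.2349,.1268]),[180,0,8.21])
P=np.array([ray("wrist",np.array(u,float),.013,pose)[:2] for u in[(271.5,85.5),(375.5,85.5),(275,184),(372,184)]])
L=np.array([(-35,132.5),(35,132.5),(-35,65),(35,65)])/1e3
v,e=fitrack(P,L);print("A",v[:2],np.degrees(v[2]),e)
c,s=np.cos(v[2]),np.sin(v[2]);R=np.array([[c,-s],[s,c]])
for y in(.0975,.0325,-.0325,-.0975):print((v[:2]+R@[0,y]).round(4))
```

```text
A [0.50540719 0.20519455] 8.215383915833645 [-6.04066883e-04  7.88900475e-04  3.62200035e-04  9.41546382e-04
  1.96721080e-04 -8.55308031e-04  4.51458170e-05 -8.75139161e-04]
[0.4915 0.3017]
[0.5008 0.2374]
[0.5101 0.173 ]
[0.5193 0.1087]
```

```bash
python3 -m crank '{"rot":[[0,0,0],[0,0,0],[0,0,0],[0,0,0],[0,0,0],[0,0,0],[0,0,0],[0,0,0]],"offset":[[-0.5,-1.5,15],[0,0,35],[0,0,30],[0,0,12],[0,0,6],[0,0,2],[0,0,0],[0,0,0]],"fingers":[0,0,0,0,0,0,0,0]}'
```

```text
clock: 23.18
eef_pos: [0.5017, 0.2382, 0.0275]
orientation: [-180.0, -0.1, 8.3]
ft_force: [-0.2, 0.3, -3.4]
width: 0.0323
```

```bash
python3 -m crank '{"rot":[[0,0,0],[0,0,0],[0,0,0]],"offset":[[0,1,1.5],[0,0,0.5],[0,0,0]],"fingers":[0,0,0]}'
```

```text
clock: 23.55
eef_pos: [0.5015, 0.2368, 0.0252]
orientation: [-180.0, -0.0, 8.3]
ft_force: [-0.6, -0.1, 2.7]
width: 0.0319
```

Contact felt (force went from −3.4 to +2.7 N); I release and lift.

```bash
python3 -m crank '{"rot":[[0,0,0],[0,0,0],[0,0,0],[0,0,0],[0,0,0],[0,0,0],[0,0,0],[0,0,0],[0,0,0],[0,0,0]],"offset":[[0,0,0],[0,0,0],[0,0,0],[0,0,0],[0,0,0],[0,0,0],[0,0,-20],[0,0,-45],[0,0,-40],[0,0,0]],"fingers":[0.5,0.5,0.7,1,1,1,1,1,1,1]}'
python3 - <<'E'
from h import *
import cv2
im=arm.snapshot("wrist"); cv2.imwrite("pics/w13.png",im[:,:,::-1])
plan([.501,-.315,.13],-14.8,13,[.5015,.2368,.13,8.3])
E
```

```text
clock: 24.8
eef_pos: [0.5037, 0.238, 0.1342]
orientation: [-179.8, -0.4, 8.3]
ft_force: [-0.5, 0.3, -0.2]
width: 0.0854
from [0.5015 0.2368 0.13  ] 8.3 d [-5.000e-01 -5.518e+02  0.000e+00] rotz/row 1.78
[[-6.2, 42.0, -0.0], [-4.9, 42.2, -0.0], [-3.6, 42.3, -0.0], [-2.2, 42.4, -0.0], [-0.9, 42.4, -0.0], [0.4, 42.4, -0.0], [1.7, 42.4, -0.0], [3.0, 42.3, -0.0], [4.3, 42.2, -0.0], [5.6, 42.1, -0.0], [6.9, 41.9, -0.0], [8.2, 41.6, -0.0], [9.5, 41.4, -0.0]]
```

View pics/w13.png

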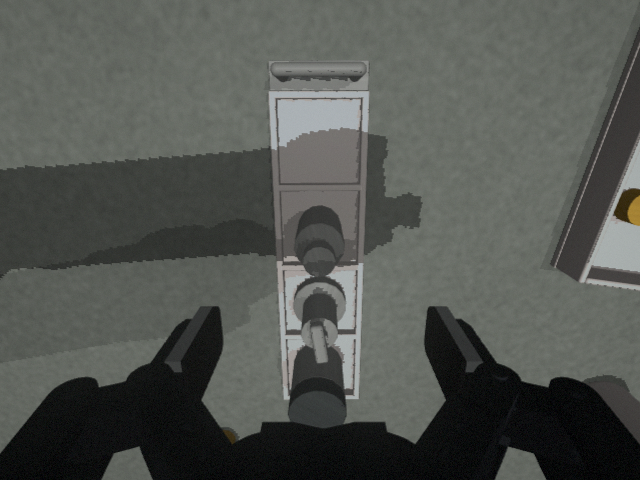

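Cylinder, valve and cup stand in the second, third and fourth compartments from the loop. Now the flanged cell.

```bash
python3 -m crank '{"rot":[[0,0,1.8],[0,0,1.8],[0,0,1.8],[0,0,1.8],[0,0,1.8],[0,0,1.8],[0,0,1.8],[0,0,1.8],[0,0,1.8],[0,0,1.8],[0,0,1.8],[0,0,1.8]],"offset":[[-6,42,0],[-5,42,0],[-4,42,0],[-2,42,0],[-1,42,0],[0,43,0],[2,43,0],[3,43,0],[4,43,0],[6,42,0],[7,42,0],[8,42,0]],"fingers":[1,1,1,1,1,1,1,1,1,1,1,1]}'
python3 -m crank '{"rot":[[0,0,1.6],[0,0,0],[0,0,0],[0,0,0]],"offset":[[9,42,0],[0,0,0],[0,0,0],[0,0,0]],"fingers":[1,1,1,1]}'
python3 - <<'E'
from h import *
import cv2
s=arm.read_state();print(s["eef_pos"],s["orientation"])
im=arm.snapshot("wrist"); cv2.imwrite("pics/w14.png",im[:,:,::-1])
plan([.501,-.315,.02],-14.8,1)
E
```

```text
clock: 26.35
eef_pos: [0.4984, -0.2751, 0.1289]
orientation: [-180.0, 0.1, -13.3]
ft_force: [0.8, 0.6, 0.5]
width: 0.0855
clock: 26.85
eef_pos: [0.4986, -0.3153, 0.1293]
orientation: [-179.9, 0.1, -14.7]
ft_force: [1.1, 0.1, -0.3]
width: 0.0854
[ 0.49856373 -0.31533772  0.12932522] [-1.79932505e+02  5.72293269e-02 -1.47405290e+01]
from [ 0.4987 -0.3155  0.1295] -14.74 d [   2.3    0.5 -109.5] rotz/row 0.06
[[2.1, -1.0, 109.5]]
```

View pics/w14.png

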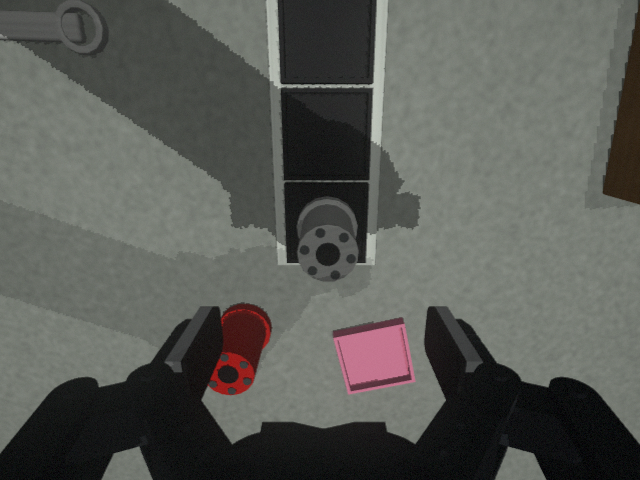

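Run:
```python
from h import *
pose=(np.array([.4986,-.3153,.1293]),[-179.93,0.06,-14.74])
a=np.radians(-14.74);R=np.array([[np.cos(a),-np.sin(a)],[np.sin(a),np.cos(a)]])
for n,u,z in(("top",(328,254),.069),("red top",(228,374),.062),("redbase",(247,328),.01),("foot back",(327,197),.015),("pink near",(372,325),.01)):
    w=ray("wrist",np.array(u,float),z,pose);print(n,w.round(4),"rel target, rack axes",(R.T@(w[:2]-[.501,-.315])).round(4))
```

```text
top [ 0.5011 -0.3134  0.069 ] rel target, rack axes [-0.0003  0.0016]
red top [ 0.4081 -0.3872  0.062 ] rel target, rack axes [-0.0714 -0.0935]
redbase [ 0.4124 -0.3841  0.01  ] rel target, rack axes [-0.0682 -0.0894]
foot back [ 0.5069 -0.2906  0.015 ] rel target, rack axes [-0.0006  0.0251]
pink near [ 0.5158 -0.4082  0.01  ] rel target, rack axes [ 0.038  -0.0863]
```

```bash
python3 -m crank '{"rot":[[0,0,0],[0,0,0],[0,0,0],[0,0,0],[0,0,0],[0,0,0],[0,0,0]],"offset":[[2.5,-1.5,10],[0,0,35],[0,0,35],[0,0,22],[0,0,7],[0,0,0],[0,0,0]],"fingers":[1,1,1,1,1,1,1]}'
```

```text
clock: 27.78
eef_pos: [0.5019, -0.3169, 0.0219]
orientation: [180.0, -0.1, -14.9]
ft_force: [-1.0, 0.3, -0.1]
width: 0.0854
```

```bash
python3 -m crank '{"rot":[[0,0,0],[0,0,0],[0,0,0],[0,0,0],[0,0,0],[0,0,0],[0,0,0],[0,0,0]],"offset":[[0,-2,1],[0,0,0],[0,0,0],[0,0,0],[0,0,0],[0,0,0],[0,0,0],[0,0,0]],"fingers":[1,0,0,0,0,0,0,0]}'
python3 - <<'E'
from h import *
import cv2
s=arm.read_state();print(s["width"],s["eef_pos"])
im=arm.snapshot("wrist"); cv2.imwrite("pics/w15.png",im[:,:,::-1])
plan([.4917,.301,s["eef_pos"][2]],8.35,13)
E
```

```text
clock: 28.78
eef_pos: [0.5017, -0.3145, 0.0201]
orientation: [-180.0, -0.0, -14.9]
ft_force: [-2.5, 0.9, 5.7]
width: 0.0363
0.03633575764136505 [ 0.50166883 -0.31445492  0.0201368 ]
from [ 0.5017 -0.3145  0.0202] -14.87 d [-10.  615.5  -0. ] rotz/row -1.79
[[-12.9, -45.6, 0.0], [-11.5, -45.9, 0.0], [-10.0, -46.3, 0.0], [-8.6, -46.6, 0.0], [-7.1, -46.8, 0.0], [-5.7, -47.0, 0.0], [-4.2, -47.2, 0.0], [-2.7, -47.3, 0.0], [-1.2, -47.3, 0.0], [0.2, -47.4, 0.0], [1.7, -47.3, 0.0], [3.2, -47.2, 0.0], [4.6, -47.1, 0.0]]
```

View pics/w15.png

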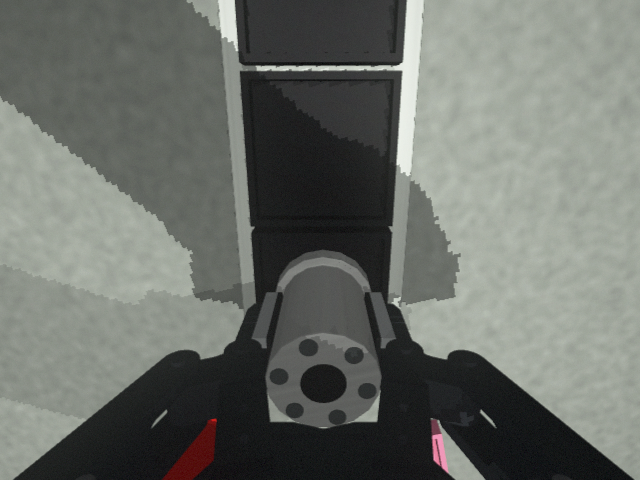

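```bash
python3 -m crank '{"rot":[[0,0,0],[0,0,0],[0,0,0],[0,0,-1.8],[0,0,-1.8],[0,0,-1.8],[0,0,-1.8],[0,0,-1.8],[0,0,-1.8],[0,0,-1.8],[0,0,-1.8],[0,0,-1.8]],"offset":[[0,0,-15],[0,0,-40],[0,0,-40],[-12,-46,-10],[-11,-46,0],[-10,-46,0],[-8,-47,0],[-7,-47,0],[-6,-47,0],[-4,-47,0],[-3,-47,0],[-1,-47,0]],"fingers":[0,0,0,0,0,0,0,0,0,0,0,0]}'
python3 -m crank '{"rot":[[0,0,-1.8],[0,0,-1.8],[0,0,-1.8],[0,0,-1.7],[0,0,0],[0,0,0],[0,0,0]],"offset":[[0,-47,0],[2,-47,0],[3,-47,0],[4,-47,0],[0,0,0],[0,0,0],[0,0,0]],"fingers":[0,0,0,0,0,0,0]}'
python3 - <<'E'
from h import *
import cv2
s=arm.read_state();print(s["width"],s["eef_pos"])
im=arm.snapshot("wrist"); cv2.imwrite("pics/w16.png",im[:,:,::-1])
plan([.4917,.3005,.0192],8.35,1)
E
```

```text
clock: 30.32
eef_pos: [0.4959, 0.1127, 0.1252]
orientation: [-180.0, -0.0, 1.4]
ft_force: [1.4, 0.4, -3.5]
width: 0.0362
clock: 31.2
eef_pos: [0.4923, 0.2979, 0.1249]
orientation: [180.0, 0.0, 8.3]
ft_force: [0.9, -0.2, -3.8]
width: 0.0364
0.03637663638302347 [0.49227508 0.29794702 0.12488168]
from [0.4923 0.2981 0.1249] 8.31 d [  -0.6    2.4 -105.7] rotz/row -0.04
[[-0.3, -2.5, 105.7]]
```

View pics/w16.png

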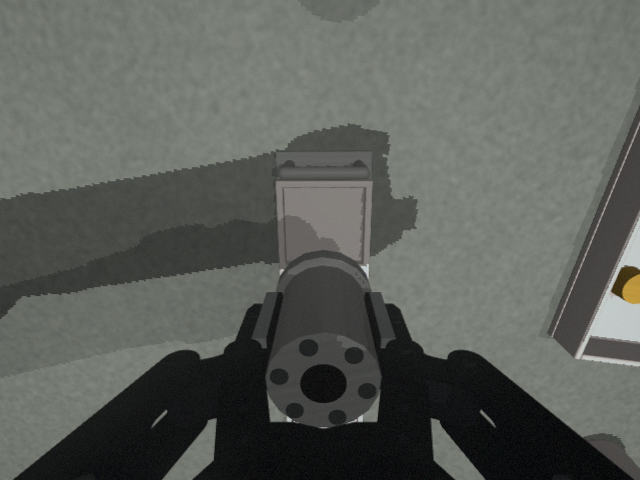

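```bash
python3 -m crank '{"rot":[[0,0,0],[0,0,0],[0,0,0],[0,0,0],[0,0,0],[0,0,0],[0,0,0],[0,0,0]],"offset":[[-0.5,-2,15],[0,0,35],[0,0,30],[0,0,15],[0,0,7],[0,0,2.5],[0,0,0],[0,0,0]],"fingers":[0,0,0,0,0,0,0,0]}'
```

```text
clock: 32.25
eef_pos: [0.4917, 0.3019, 0.0211]
orientation: [-180.0, -0.1, 8.4]
ft_force: [-0.2, -0.7, -3.2]
width: 0.0362
```

```bash
python3 -m crank '{"rot":[[0,0,0],[0,0,0],[0,0,0]],"offset":[[0,1,2],[0,0,0.7],[0,0,0]],"fingers":[0,0,0]}'
```

```text
clock: 32.62
eef_pos: [0.4915, 0.3005, 0.0181]
orientation: [-180.0, -0.0, 8.4]
ft_force: [-2.0, -1.5, 3.4]
width: 0.0364
```

```bash
python3 -m crank '{"rot":[[0,0,0],[0,0,0],[0,0,0],[0,0,0],[0,0,0],[0,0,0],[0,0,0],[0,0,0],[0,0,0],[0,0,0],[0,0,0],[0,0,0]],"offset":[[0,0,0],[0,0,0],[0,0,0],[0,0,0],[0,0,0],[0,0,0],[0,0,-20],[0,0,-45],[0,0,-45],[0,0,0],[0,0,0],[0,0,0]],"fingers":[0.5,0.5,0.7,1,1,1,1,1,1,1,1,1]}'
python3 -m crank '{"rot":[[0,0,0],[0,0,0],[0,0,0],[0,0,0],[0,0,0],[0,0,0],[0,0,0],[0,0,0]],"offset":[[0,-40,-10],[0,-50,0],[0,-50,0],[0,-50,0],[0,-40,0],[0,0,0],[0,0,0],[0,0,0]],"fingers":[1,1,1,1,1,1,1,1]}'
python3 - <<'E'
from h import *
import cv2
for n in("top","scene"):
    im=arm.snapshot(n)[:,:,::-1]
    c=im[190:280,95:265] if n=="top" else im[160:270,360:500]
    cv2.imwrite(f"pics/{n}17.png",cv2.resize(c,None,fx=4.7,fy=4.7,interpolation=cv2.INTER_CUBIC))
E
```

```text
clock: 34.12
eef_pos: [0.4906, 0.3001, 0.1267]
orientation: [179.9, 0.1, 8.4]
ft_force: [-0.2, 0.3, 0.1]
width: 0.0853
clock: 35.12
eef_pos: [0.4586, 0.5261, 0.1372]
orientation: [179.9, 0.0, 8.3]
ft_force: [0.5, -0.2, 0.6]
width: 0.0855
```

View pics/top17.png

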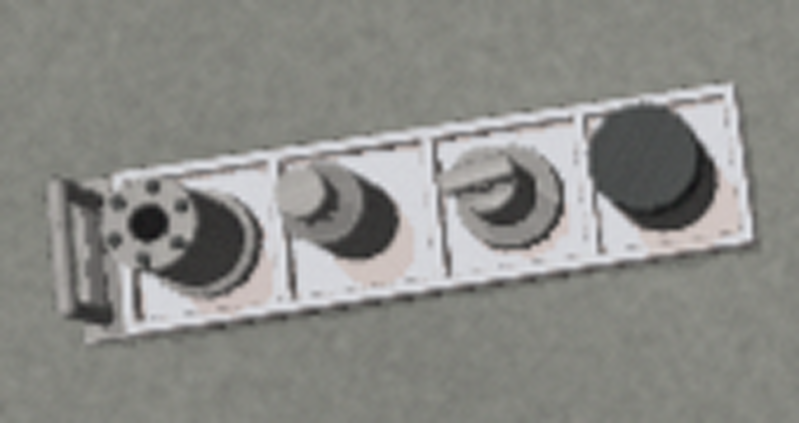

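View pics/scene17.png

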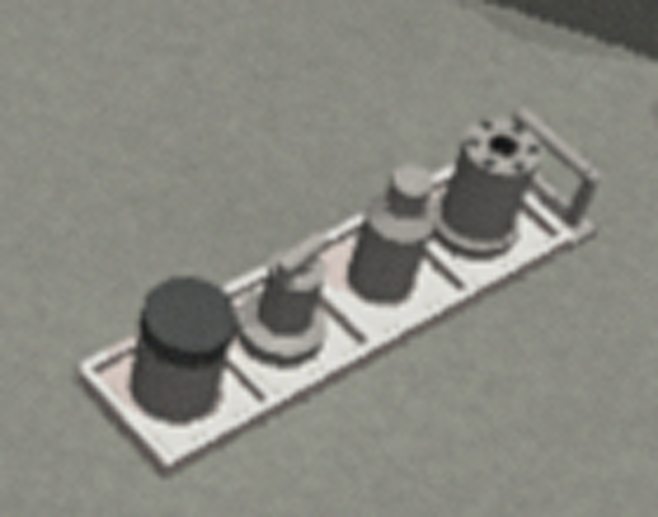

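From the loop the order now reads flanged, cylinder, valve, cup, all standing and clear of walls. Numerical check from the top view: flange top (148,223), cap (303,193), valve foot (503,197), lid (645,158) in the crop.

Run:
```python
from h import *
a=np.radians(8.24);R=np.array([[np.cos(a),-np.sin(a)],[np.sin(a),np.cos(a)]])
for n,p,z in(("fl",(148,223),.067),("cyl",(303,193),.081),("valve foot",(503,197),.017),("cup",(645,158),.065)):
    w=ray("top",np.array(p)/4.7+[95,190],z)[:2]; print(n,w.round(4),"rack mm",(R.T@(w-[.5064,.2025])*1e3).round(1))
s=arm.read_state();print(s["joint_velocities"].round(2),s["clock"])
```

```text
fl [0.4911 0.2988] rack mm [-1.3 97.5]
cyl [0.5006 0.2338] rack mm [-1.2 31.8]
valve foot [0.5097 0.172 ] rack mm [ -1.1 -30.6]
cup [0.5173 0.1041] rack mm [ -3.3 -99. ]
[-0.2  -0.11 -0.22 -0.29 -0.04 -0.    0.04] 35.225
```

All four are within about 4 mm of their compartment centres, so I hand in.

```bash
python3 -c "
from bench import arm
print(arm.sign_off())"
```

```text
the job is handed in; nothing more can be done
None
```

All four vessels are in the white analyser rack in reverse order. From the loop they now stand flanged cell, cylinder, valve, lidded cup. I handed the job in at about 35 s of the 99 s allowed.

- **Handling:** Each vessel was gripped near mid-height, lowered until the force sensor showed it had touched the floor, and only then released. I left the pink seat and the red flanged cell alone.
- **Final position check:** The last top picture puts every vessel within about 4 mm of its compartment centre in rack x and y. The top and scene pictures show all four upright and clear of the walls. The arm was withdrawn and touching nothing.
- **Disagreement:** The wrist camera placed the white rack about 2–3 mm farther in y than the top camera did. I used values in between, well inside the 16 mm tolerance.
- **Not measured:** Tilt, height on the floor and stillness were judged only from the pictures and the contact force. The sign-off reported no verdict.

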